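# Take off the unmarked protective cap and hold it up

## Robot

A 6-joint arm with a two-finger parallel gripper is mounted at the origin on the work surface. World frame = base frame: x ahead of the robot, y to its left, z up, the work surface at z = 0. Lengths are in m, angles in rad, forces in N, time in s.
With the tool pointing down it reaches from about 0.375 to 0.9 m from the base axis. Payload 3.1 kg.
Tool frame: the origin (TCP) lies between the finger pads, 19 mm behind the fingertips; this is the grasp point; z points along the fingers, y is the line along which they close (so a half turn about z gives the same grasp; the last joint's range is limited). The gripper opens to 87 mm and grips with 3 to 60 N. Pads are 19 mm wide; open, the fingers measure 117 mm over their backs; the gripper's body (75 mm by 190 mm) begins 51 mm behind the grasp point.
Start: joints at [1.042, 0.527, 1.433, -0, 1.181, -0.178], TCP at [0.214, 0.587, 0.241] pointing down, gripper open.
Joint ranges: [-3.08, 3.08], [-0.75, 2.2], [0.22, 2.44], [-1.43, 4.57], [0, 2.65], [-2.85, 2.85]. Speed limits (rad/s): [2.79, 2.79, 3.14, 3.14, 3.14, 3.14].

## Interface

Orientations are given as a unit quaternion [x, y, z, w].
In Python, from rig import get_state, grab_frame, camera_params, job_done gives the robot as it stands. The module is installed in compiled form; this text tells all that it offers.
- The arm moves only by the tool drive_tool, never from a script. Its argument "steps" is a list of rows, each a list of 7 numbers: the turn, a rotation vector about the world's x, y, z each as a share of pi rad, from -1 to 1, then the shift along the world's x, y, z each as a share of 8 cm, from -1 to 1, then the opening, from -1 (shut) to 1 (fully open). A call has exactly 8 rows; each row is the pose to reach, as a shift and turn from the pose commanded when the call began, turning the shorter way round; what a row does not reach only later rows make up. A row lasts 1/8 s, in which the tool goes at most 62.5 mm and 10.7 degrees, less where a joint would pass 70% of its speed; a pose out of reach is approached as far as the arm can. A call with a number of a shift or a turn outside -1 to 1 is refused whole. A call with a gripper value outside its range is refused whole. The fingers move at their own pace and stop on an object; "force" is the grip in N (left out, the last holds). Time passes only in rows, so rows that repeat a pose let the fingers close, or fill a call up. It gives the time, the measured TCP pose, the force, the opening and the grip force at its end, in the units of the state.
- get_state(): the state, without advancing time (a new reading comes with each control period).
- grab_frame(name): name is "scene" or "top"; returns (picture, depth): 400x640x3 uint8, blue, green, red; 400x640 float32, m along the optical axis (not along the pixel's ray), 0 where there is no reading.
- camera_params(name): a dict with "vfov" (degrees; the focal length in pixels is half the picture's height over the tangent of half this angle, whatever the lens; pixels are square), "cx", "cy" (the principal point, pixels), "distortion" ([k1, k2, p1, p2, k3] as OpenCV has them; the pictures are not rectified), "pose" (4x4, takes a point from camera to world coordinates). Camera axes: x right, y down, z forward; pixel columns grow to the right and rows downward; lengths in m; the calibration is good to about 2 mm. A picture is of the moment at which its call begins. camera_params takes no time and is no camera call.
- job_done(): hands the job in; it is judged then, once.
The state is a dict: "time": time; "joints": joint angles; "dq": joint speeds; "tau": joint torques, N m; "eef_pos": TCP position; "ee_rot": TCP orientation; "contact_force": force on the tool from outside, world axes, zero at the start; "wrist_torque": the same for the moment, N m; "width": finger opening in m; "gripper_force": force on a finger pad.
Only numpy, scipy, OpenCV 4.12 (cv2) and the standard library are available. Lean on these libraries where they do the work, as an engineer would, in place of code of your own. Each camera call takes 0.05 s, during which the arm holds its last target. There are 200 camera calls.

## Task

On the black plastic housing in the assembly fixture, take off the protective cap that has the straight bar grip. It is a part-turn cap and is not marked left- or right-handed: try turning it both ways while it sits on its neck, turn it about a fifth of a turn the way it gives until it is loose, then lift it straight off and finish while still holding it level in the gripper, about 10 cm above where it sat. Leave the round-topped cap and everything else on the bench where they are.

Things in the scene. Friction and masses are not known exactly. Their poses are not given: they have to be found in the camera images.
- bar_cap: The cap to take off: grey plastic, about 60 g, 60 mm across. Skirt and disc are 25 mm tall; on the disc stands a straight upright bar 44 mm long, 14 mm thick, 28 mm tall. Origin on the cap's axis at the underside of its skirt; x along the bar, z up. At the start the bar lies within 6 degrees of the line through the two necks.
- bar_top (a point): Centre of the top face of the bar of bar_cap, on the cap's axis, 53 mm above the cap's origin; axes as bar_cap. Grip across the 14 mm thickness from above; with the TCP 3 mm below this point the fingertips clear the cap's disc by about 6 mm.
- cap_disc (a point): Centre of bar_cap's disc top, 25 mm above its origin. Two hidden lugs under the bar's ends hook under the neck. Turned the wrong way (clockwise or anticlockwise, not visible) the cap meets a hard stop within 25 degrees and will not lift; forced, the bar slips in the fingers. Turned the right way it runs freely without rising and lifts off anywhere from 58 to 100 degrees; 75 is good.
- housing: Black plastic housing 115 x 210 mm, flat deck 65 mm above the bench, on an aluminium fixture plate 240 x 360 x 5 mm with four black 25 mm tall corner blocks; all fixed. Origin at the centre of the plate's underside; y along the housing.
- deck (a point): Centre of the housing's deck, 65 mm above the bench; axes as housing. Two necks 36 mm across and 22 mm tall stand on the deck at y = +50 and -50 mm from here, each closed by a cap; either cap may be on either neck. A seated cap's origin is 1 mm above the deck.
- round_cap: The other cap, to be left alone: same grey plastic and 60 mm diameter, but with a low round button on top instead of a bar (total height 34 mm). Origin on its axis at the underside of its skirt.
- screw_bin_a: Loose blue open bin of screws, 130 x 95 x 60 mm, on the robot's left; origin centre of underside. Leave alone.
- screw_bin_b: Loose blue open bin of screws, 130 x 95 x 60 mm, on the robot's right; origin centre of underside. Leave alone.
- power_driver: Loose electric screwdriver lying on the bench on the robot's right, 235 mm long, 43 mm tall; origin under its handle. Leave alone.
- carton: Loose cardboard box 90 x 120 x 60 mm on the robot's left, far side; origin centre of underside. Leave alone.
- slim_driver: Loose hand screwdriver 150 mm long, lying on the fixture plate along its edge nearer the robot. Leave alone.
- gland_nut: Loose brass ring, 32 mm across and 10 mm tall, lying on the fixture plate along its far edge. Leave alone.
Not all that is in view belongs to the job. Leave any brown or turquoise look-alike of the bar_cap alone.

How it is judged:
By the outcome, as a careful person would: the job done as asked, in the order asked, and still so for the second after the job is handed in, while the arm keeps its last pose, push and grip.
It also fails if it takes over 51 s, if anything falls off the work surface, if the arm or the gripper's body presses on something with over 40 N, if the wrist force passes 120 N, or if a joint passes its speed limit or range.

## Working session

There is one attempt and no reset: what is moved stays moved. The work goes in short steps, Python scripts to look and compute and a tool call to move; the robot and the scene stay as the last step left them, time stands still between calls to the robot, and variables do not carry over. Pictures are saved under pics/ and viewed, at most 10 in all, crops included, and the job is handed in when it is done.

Besides the shell and the picture viewer there is one more tool, called as name(argument=value, ...) on one line, values as JSON. drive_tool: Moves the arm, as the interface text tells. Its arguments: {"type":"object","properties":{"steps":{"type":"array"},"force":{"type":"number"}},"required":["steps"]}

```bash
mkdir -p pics; cat > h.py <<'E'
import numpy as np, cv2
from rig import *
def K(p):
    f=200/np.tan(np.radians(p["vfov"])/2)
    return np.array([[f,0,p["cx"]],[0,f,p["cy"]],[0,0,1.]])
def ray(p,uv):
    n=cv2.undistortPoints(np.array(uv,float).reshape(-1,1,2),K(p),np.array(p["distortion"],float))[:,0]
    T=np.array(p["pose"]); d=np.c_[n,np.ones(len(n))]@T[:3,:3].T
    return T[:3,3],d
def plane(p,uv,z):
    o,d=ray(p,uv); return o+d*((z-o[2])/d[:,2])[:,None]
def deproj(p,uv,depth):
    o,d=ray(p,uv); return o+d*np.array(depth,float).reshape(-1,1)
E
python3 - <<'E'
from h import *
s=get_state(); print(s)
for n in("scene","top"):
    im,d=grab_frame(n); cv2.imwrite(f"pics/{n}0.png",im); np.savez(f"{n}0.npz",im=im,d=d); print(n,camera_params(n))
E
```

```text
{'time': 0.0, 'joints': array([ 1.04248746e+00,  5.28431010e-01,  1.43386647e+00, -1.36815242e-05,
        1.18138738e+00, -1.78484343e-01]), 'dq': array([ 0.00063237,  0.00099434,  0.00018729, -0.00134016, -0.00024119,
        0.00066444]), 'tau': array([ 7.00230958e-04, -4.40058947e+01, -1.76587629e+01,  6.34296192e-02,
        5.84631076e-02, -1.51138088e-04]), 'eef_pos': array([0.21383064, 0.58656823, 0.24030458]), 'ee_rot': array([ 1.74019080e-01,  9.84741725e-01, -9.83649264e-04, -3.56108405e-04]), 'contact_force': array([ 0.88610807, -0.00886636, -0.02886299]), 'wrist_torque': array([0.02956712, 0.03638699, 0.02097373]), 'gripper_force': 0.0, 'width': 0.08697472982558953}
scene {'vfov': 45.93331859609799, 'cx': 317.46116669826387, 'cy': 191.61576427361774, 'distortion': array([-0.10037294,  0.        ,  0.        ,  0.        ,  0.        ]), 'pose': array([[ 0.60388075,  0.63372044, -0.48345262,  1.36104801],
       [ 0.79693777, -0.4912787 ,  0.35147607, -0.59997143],
       [-0.0147724 , -0.59753129, -0.80170951,  1.43655598],
       [ 0.        ,  0.        ,  0.        ,  1.        ]])}
top {'vfov': 56.33993571637992, 'cx': 319.1509938619033, 'cy': 201.1629678286886, 'distortion': array([-0.0154546,  0.       ,  0.       ,  0.       ,  0.       ]), 'pose': array([[-1.21982287e-02, -9.84722581e-01,  1.73702742e-01,
         3.83773251e-01],
       [-9.99884251e-01,  1.04324987e-02, -1.10746653e-02,
         6.80788078e-04],
       [ 9.09331933e-03, -1.73817727e-01, -9.84735858e-01,
         1.09472619e+00],
       [ 0.00000000e+00,  0.00000000e+00,  0.00000000e+00,
         1.00000000e+00]])}
```

View pics/scene0.png

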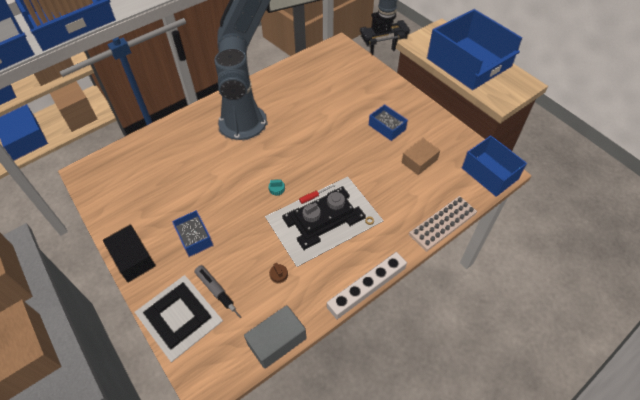

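View pics/top0.png

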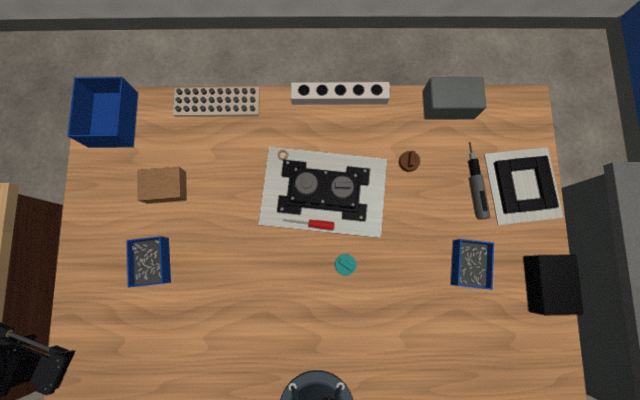

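Top view: the candidates for the bar cap are the grey cap with a bar at (342,187), the grey round cap at (306,183), a brown look-alike at (409,160) and a turquoise look-alike at (345,264). I choose the grey one at (342,187), which should be at (311,212) in the scene view. Next I check that in a crop and measure it.

```bash
python3 - <<'E'
from h import *
t=np.load("top0.npz"); s=np.load("scene0.npz")
a=cv2.resize(t["im"][160:215,285:365],None,fx=5,fy=5,interpolation=cv2.INTER_CUBIC)
b=cv2.resize(s["im"][180:235,280:360],None,fx=5,fy=5,interpolation=cv2.INTER_CUBIC)
cv2.imwrite("pics/crop.png",cv2.convertScaleAbs(np.hstack([a,b]),alpha=1.5))
for n,D,(u0,u1,v0,v1) in(("top",t,(285,365,165,210)),("scene",s,(290,350,185,230))):
    p=camera_params(n); v,u=np.mgrid[v0:v1,u0:u1]; P=deproj(p,np.c_[u.ravel(),v.ravel()],D["d"][v0:v1,u0:u1].ravel())
    im=D["im"][v0:v1,u0:u1].reshape(-1,3).astype(int)
    for nm,lo,hi in(("disc",.083,.098),("bar",.11,.13)):
        m=(P[:,2]>lo)&(P[:,2]<hi); Q=P[m]
        if len(Q)<5: print(n,nm,len(Q));continue
        U=np.c_[u.ravel(),v.ravel()][m]
        print(n,nm,len(Q),"px",U.mean(0),"med",np.median(Q,0),"min",Q.min(0),"max",Q.max(0))
        if nm=="bar":
            w,V=np.linalg.eigh(np.cov(Q[:,:2].T)); print(" std",np.sqrt(w),"ang",np.degrees(np.arctan2(V[1,1],V[0,1])))
# line through black deck via mask at plane .065: caps by Hough on top
g=cv2.cvtColor(t["im"],cv2.COLOR_BGR2GRAY)[160:215,280:370]
c=cv2.HoughCircles(cv2.resize(g,None,fx=4,fy=4,interpolation=cv2.INTER_CUBIC),cv2.HOUGH_GRADIENT,1,80,param1=100,param2=20,minRadius=38,maxRadius=60)
p=camera_params("top")
if c is not None:
    for x,y,r in c[0][:4]:
        uv=[x/4+280-.375,y/4+160-.375]; print("circle",uv,r/4,plane(p,[uv],.091))
E
```

```text
top disc 551 px [323.75680581 185.57350272] med [ 0.60129436 -0.00262012  0.09152952] min [ 0.56990282 -0.10467934  0.08302471] max [0.64108734 0.05251983 0.09784458]
top bar 96 px [342.77083333 184.65625   ] med [ 0.59971086 -0.07453955  0.11893971] min [ 0.59317211 -0.09641881  0.11149363] max [ 0.60798471 -0.0532994   0.12411613]
 std [0.00443573 0.01282485] ang 87.1519846442153
scene disc 292 px [324.09246575 205.73287671] med [ 0.6145286  -0.00492266  0.09111764] min [ 0.5707392  -0.10835289  0.08325359] max [0.64342705 0.05196266 0.09784518]
scene bar 60 px [310.8 206.8] med [ 0.60344707 -0.07860863  0.11792434] min [ 0.5943449  -0.10025496  0.11005461] max [ 0.61144819 -0.05535113  0.12590147]
 std [0.00456611 0.0134374 ] ang 88.70675387479287
circle [np.float32(306.0), np.float32(182.75)] 11.1 [[0.61266977 0.02496177 0.091     ]]
circle [np.float32(342.0), np.float32(186.5)] 11.225 [[ 0.6011047  -0.07394263  0.091     ]]
```

View pics/crop.png

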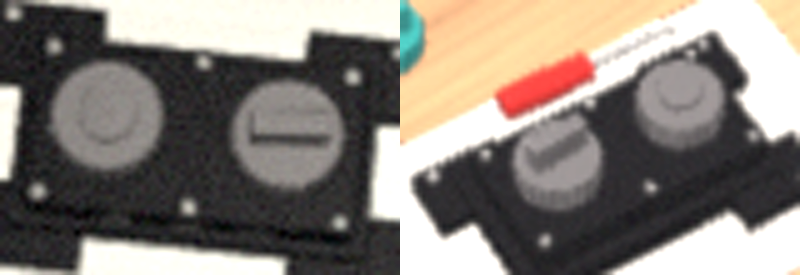

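The crop shows the straight bar on the grey cap at the robot's right (top 342,187; scene 311,212), with the round button on the other cap. Bar top z is about 0.119 in both views, as expected, and the neck spacing is 99.6 mm. The grasp point is about (0.601, -0.0755, 0.116) with the bar at about 87.5°, so the tool has to yaw about -72.5°. The arm can move now.

drive_tool(steps=[[0,0,-0.006,0.07,-0.12,0,1],[0,0,-0.012,0.15,-0.25,0,1],[0,0,-0.019,0.22,-0.38,0,1],[0,0,-0.025,0.29,-0.5,0,1],[0,0,-0.031,0.36,-0.62,0,1],[0,0,-0.037,0.44,-0.75,0,1],[0,0,-0.044,0.51,-0.88,0,1],[0,0,-0.05,0.58,-1,0,1]], force=30)

```text
time: 1.1
eef_pos: [0.2609, 0.5064, 0.2413]
ee_rot: [0.251, 0.968, 0.0, 0.0]
contact_force: [0.2, 0.7, -0.1]
width: 0.087
gripper_force: 0.0
```

drive_tool(steps=[[0,0,-0.006,0.07,-0.12,0,1],[0,0,-0.012,0.15,-0.25,0,1],[0,0,-0.019,0.22,-0.38,0,1],[0,0,-0.025,0.29,-0.5,0,1],[0,0,-0.031,0.36,-0.62,0,1],[0,0,-0.037,0.44,-0.75,0,1],[0,0,-0.044,0.51,-0.88,0,1],[0,0,-0.05,0.58,-1,0,1]])

```text
time: 2.1
eef_pos: [0.3073, 0.4264, 0.2413]
ee_rot: [0.327, 0.945, -0.0, -0.0]
contact_force: [0.1, -0.4, 0.7]
width: 0.0872
gripper_force: 0.0
```

drive_tool(steps=[[0,0,-0.006,0.07,-0.12,0,1],[0,0,-0.012,0.15,-0.25,0,1],[0,0,-0.019,0.22,-0.38,0,1],[0,0,-0.025,0.29,-0.5,0,1],[0,0,-0.031,0.36,-0.62,0,1],[0,0,-0.037,0.44,-0.75,0,1],[0,0,-0.044,0.51,-0.88,0,1],[0,0,-0.05,0.58,-1,0,1]])

```text
time: 3.1
eef_pos: [0.3537, 0.3464, 0.2413]
ee_rot: [0.4, 0.917, 0.0, -0.0]
contact_force: [0.1, 1.1, 0.1]
width: 0.0872
gripper_force: 0.0
```

drive_tool(steps=[[0,0,-0.006,0.07,-0.12,0,1],[0,0,-0.012,0.15,-0.25,0,1],[0,0,-0.019,0.22,-0.38,0,1],[0,0,-0.025,0.29,-0.5,0,1],[0,0,-0.031,0.36,-0.62,0,1],[0,0,-0.037,0.44,-0.75,0,1],[0,0,-0.044,0.51,-0.88,0,1],[0,0,-0.05,0.58,-1,0,1]])

```text
time: 4.1
eef_pos: [0.4001, 0.2664, 0.2413]
ee_rot: [0.47, 0.882, 0.0, -0.0]
contact_force: [0.3, 0.5, -0.1]
width: 0.0868
gripper_force: 0.0
```

drive_tool(steps=[[0,0,-0.006,0.07,-0.12,0,1],[0,0,-0.012,0.15,-0.25,0,1],[0,0,-0.019,0.22,-0.38,0,1],[0,0,-0.025,0.29,-0.5,0,1],[0,0,-0.031,0.36,-0.62,0,1],[0,0,-0.037,0.44,-0.75,0,1],[0,0,-0.044,0.51,-0.88,0,1],[0,0,-0.05,0.58,-1,0,1]])

```text
time: 5.1
eef_pos: [0.4465, 0.1864, 0.2412]
ee_rot: [0.538, 0.843, -0.0, -0.0]
contact_force: [0.9, 0.0, -0.1]
width: 0.0869
gripper_force: 0.0
```

drive_tool(steps=[[0,0,-0.006,0.07,-0.12,0,1],[0,0,-0.012,0.15,-0.25,0,1],[0,0,-0.019,0.22,-0.38,0,1],[0,0,-0.025,0.29,-0.5,0,1],[0,0,-0.031,0.36,-0.62,0,1],[0,0,-0.037,0.44,-0.75,0,1],[0,0,-0.044,0.51,-0.88,0,1],[0,0,-0.05,0.58,-1,0,1]])

```text
time: 6.1
eef_pos: [0.4929, 0.1064, 0.2412]
ee_rot: [0.603, 0.798, 0.0, -0.0]
contact_force: [-0.1, -0.5, -0.6]
width: 0.0874
gripper_force: 0.0
```

drive_tool(steps=[[0,0,-0.006,0.07,-0.12,0,1],[0,0,-0.012,0.15,-0.25,0,1],[0,0,-0.019,0.22,-0.38,0,1],[0,0,-0.025,0.29,-0.5,0,1],[0,0,-0.031,0.36,-0.62,0,1],[0,0,-0.037,0.44,-0.75,0,1],[0,0,-0.044,0.51,-0.88,0,1],[0,0,-0.05,0.58,-1,0,1]])

```text
time: 7.1
eef_pos: [0.5393, 0.0264, 0.2412]
ee_rot: [0.663, 0.748, -0.0, -0.0]
contact_force: [-0.1, -0.8, -0.8]
width: 0.0872
gripper_force: 0.0
```

drive_tool(steps=[[0,0,-0.006,0.07,-0.12,-0.12,1],[0,0,-0.012,0.15,-0.25,-0.25,1],[0,0,-0.019,0.22,-0.38,-0.37,1],[0,0,-0.025,0.29,-0.5,-0.5,1],[0,0,-0.031,0.36,-0.62,-0.6,1],[0,0,-0.037,0.44,-0.75,-0.7,1],[0,0,-0.044,0.51,-0.88,-0.8,1],[0,0,-0.05,0.58,-1,-0.8,1]])

```text
time: 8.1
eef_pos: [0.5853, -0.0535, 0.1765]
ee_rot: [0.72, 0.694, -0.0, -0.001]
contact_force: [-0.9, 0.7, -0.2]
width: 0.0871
gripper_force: 0.0
```

drive_tool(steps=[[0,0,0,0.1,-0.14,0,1],[0,0,0,0.2,-0.28,-0.1,1],[0,0,0,0.2,-0.28,-0.25,1],[0,0,0,0.2,-0.28,-0.4,1],[0,0,0,0.2,-0.28,-0.55,1],[0,0,0,0.2,-0.28,-0.68,1],[0,0,0,0.2,-0.28,-0.75,1],[0,0,0,0.2,-0.28,-0.75,1]])

```text
time: 9.1
eef_pos: [0.6011, -0.0751, 0.1168]
ee_rot: [0.72, 0.694, -0.0, -0.0]
contact_force: [0.6, 0.7, 0.4]
width: 0.0871
gripper_force: 0.0
```

```bash
python3 - <<'E'
from h import *
im,d=grab_frame("scene"); t,_=grab_frame("top")
a=cv2.resize(im[165:240,270:370],None,fx=4,fy=4,interpolation=cv2.INTER_CUBIC)
b=cv2.resize(t[150:225,290:390],None,fx=4,fy=4,interpolation=cv2.INTER_CUBIC)
cv2.imwrite("pics/pre.png",cv2.convertScaleAbs(np.hstack([a,b]),alpha=1.5))
s=get_state(); print(s["eef_pos"],s["ee_rot"],s["contact_force"],s["wrist_torque"],s["joints"])
E
```

```text
[ 0.60160686 -0.07527522  0.11751283] [7.19564383e-01 6.94425662e-01 1.45026823e-04 2.77844219e-04] [ 0.22868204 -0.27059468  0.13084966] [-0.08996045  0.04698864 -0.01279571] [-3.08589404e-01  6.61734030e-01  1.58390826e+00 -1.08553479e-05
  8.95323582e-01 -2.73029224e-01]
```

View pics/pre.png

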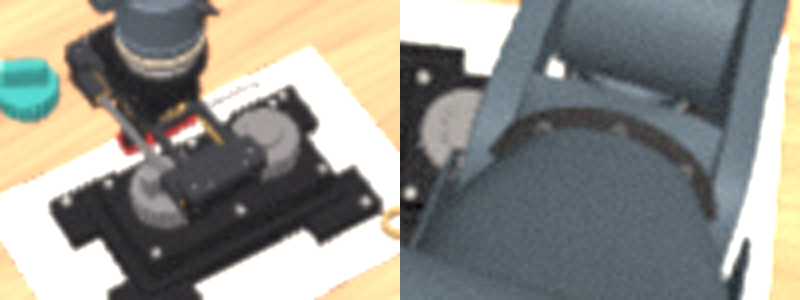

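The fingers straddle the bar at (205,190) in the left crop, clear of the round cap at (265,135). Now I close them.

drive_tool(steps=[[0,0,0,0,0,0,-1],[0,0,0,0,0,0,-1],[0,0,0,0,0,0,-1],[0,0,0,0,0,0,-1],[0,0,0,0,0,0,-1],[0,0,0,0,0,0,-1],[0,0,0,0,0,0,-1],[0,0,0,0,0,0,-1]], force=15)

```text
time: 10.2
eef_pos: [0.6013, -0.0753, 0.1172]
ee_rot: [0.72, 0.694, -0.0, -0.0]
contact_force: [0.7, 0.2, -0.1]
width: 0.0152
gripper_force: 0.5
```

```bash
python3 -c "
from rig import *
s=get_state();print({k:s[k] for k in('time','eef_pos','ee_rot','contact_force','wrist_torque','width','gripper_force')})"
```

```text
{'time': 10.2, 'eef_pos': array([ 0.60133598, -0.07525234,  0.11723003]), 'ee_rot': array([ 7.19575192e-01,  6.94414532e-01, -1.75714134e-05, -2.05643795e-05]), 'contact_force': array([ 0.67586864,  0.16350825, -0.05606086]), 'wrist_torque': array([-0.05885886, -0.11128313, -0.02074468]), 'width': 0.01515511981529804, 'gripper_force': 0.5400204285979271}
```

drive_tool(steps=[[0,0,0,0,0,0,-1],[0,0,0,0,0,0,-1],[0,0,0,0,0,0,-1],[0,0,0.015,0,0,0,-1],[0,0,0.03,0,0,0,-1],[0,0,0.045,0,0,0,-1],[0,0,0.06,0,0,0,-1],[0,0,0.06,0,0,0,-1]], force=35)

```text
time: 11.2
eef_pos: [0.6013, -0.0752, 0.1172]
ee_rot: [0.651, 0.759, -0.0, -0.0]
contact_force: [-0.6, -0.5, -0.7]
width: 0.0136
gripper_force: 35.0
```

```bash
cat > st.py <<'E'
from rig import *
import numpy as np
s=get_state();q=s['ee_rot'];print({k:np.round(s[k],4) for k in('time','eef_pos','contact_force','wrist_torque','width','gripper_force','joints')},'yaw',np.degrees(np.arctan2(q[1]**2-q[0]**2,2*q[0]*q[1])))
E
python3 st.py
```

```text
{'time': np.float64(11.2), 'eef_pos': array([ 0.6013, -0.0752,  0.1172]), 'contact_force': array([-0.624 , -0.467 , -0.6776]), 'wrist_torque': array([-0.1021, -0.0068, -0.0019]), 'width': np.float64(0.0136), 'gripper_force': np.float64(34.9997), 'joints': array([-0.3087,  0.662 ,  1.5843, -0.    ,  0.8953, -0.461 ])} yaw 8.726039465609736
```

drive_tool(steps=[[0,0,0.015,0,0,0,-1],[0,0,0.03,0,0,0,-1],[0,0,0.045,0,0,0,-1],[0,0,0.055,0,0,0,-1],[0,0,0.065,0,0,0,-1],[0,0,0.07,0,0,0,-1],[0,0,0.07,0,0,0,-1],[0,0,0.07,0,0,0,-1]])

```text
time: 12.2
eef_pos: [0.6013, -0.0752, 0.1172]
ee_rot: [0.564, 0.826, -0.0, -0.0]
contact_force: [-0.2, -0.0, -0.0]
width: 0.014
gripper_force: 35.0
```

```bash
python3 st.py
```

```text
{'time': np.float64(12.2), 'eef_pos': array([ 0.6013, -0.0752,  0.1172]), 'contact_force': array([-0.1685, -0.0194, -0.025 ]), 'wrist_torque': array([-0.05  ,  0.0036, -0.0257]), 'width': np.float64(0.014), 'gripper_force': np.float64(35.0), 'joints': array([-0.3087,  0.662 ,  1.5843,  0.    ,  0.8954, -0.6813])} yaw 21.34788879819737
```

drive_tool(steps=[[0,0,0.01,0,0,0,-1],[0,0,0.02,0,0,0,-1],[0,0,0.03,0,0,0,-1],[0,0,0.04,0,0,0,-1],[0,0,0.05,0,0,0,-1],[0,0,0.05,0,0,0,-1],[0,0,0.05,0,0,0,-1],[0,0,0.05,0,0,0,-1]])

```text
time: 13.2
eef_pos: [0.6013, -0.0752, 0.1172]
ee_rot: [0.497, 0.868, 0.0, -0.0]
contact_force: [1.2, 0.3, 0.0]
width: 0.0137
gripper_force: 35.0
```

```bash
python3 st.py; python3 - <<'E'
from h import *
im,d=grab_frame("scene")
cv2.imwrite("pics/turn.png",cv2.convertScaleAbs(cv2.resize(im[165:240,270:370],None,fx=6,fy=6,interpolation=cv2.INTER_CUBIC),alpha=1.8))
E
```

```text
{'time': np.float64(13.2), 'eef_pos': array([ 0.6013, -0.0752,  0.1172]), 'contact_force': array([1.2013, 0.261 , 0.0098]), 'wrist_torque': array([-0.0315, -0.0365, -0.0292]), 'width': np.float64(0.0137), 'gripper_force': np.float64(34.9999), 'joints': array([-0.3087,  0.6621,  1.5843,  0.    ,  0.8953, -0.8385])} yaw 30.355844469964058
```

View pics/turn.png

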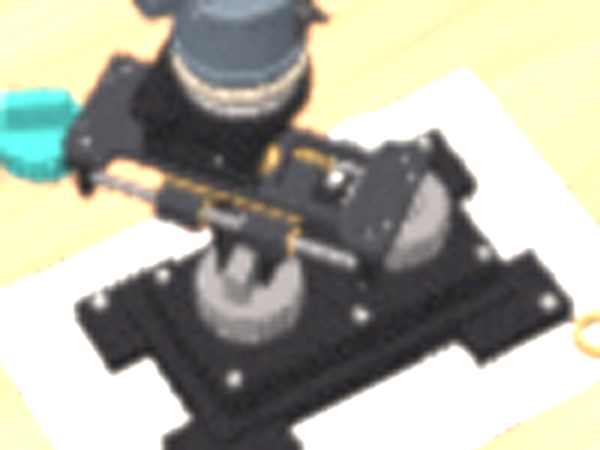

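The cap has followed the fingers: the bar stands between them at (238,270), turned about 32° anticlockwise, with no resistance. The task says to try both ways, so I'll turn back and feel gently clockwise.

drive_tool(steps=[[0,0,-0.03,0,0,0,-1],[0,0,-0.06,0,0,0,-1],[0,0,-0.09,0,0,0,-1],[0,0,-0.12,0,0,0,-1],[0,0,-0.15,0,0,0,-1],[0,0,-0.17,0,0,0,-1],[0,0,-0.18,0,0,0,-1],[0,0,-0.18,0,0,0,-1]])

```text
time: 14.25
eef_pos: [0.6014, -0.0753, 0.1173]
ee_rot: [0.719, 0.695, -0.0, -0.0]
contact_force: [-0.3, -0.4, -0.4]
width: 0.0135
gripper_force: 35.0
```

drive_tool(steps=[[0,0,-0.01,0,0,0,-1],[0,0,-0.02,0,0,0,-1],[0,0,-0.03,0,0,0,-1],[0,0,-0.04,0,0,0,-1],[0,0,-0.045,0,0,0,-1],[0,0,-0.045,0,0,0,-1],[0,0,-0.045,0,0,0,-1],[0,0,-0.045,0,0,0,-1]])

```text
time: 15.25
eef_pos: [0.6014, -0.0752, 0.1172]
ee_rot: [0.767, 0.642, 0.0, -0.0]
contact_force: [0.3, 0.0, -1.0]
width: 0.0137
gripper_force: 35.0
```

```bash
python3 st.py
```

```text
{'time': np.float64(15.25), 'eef_pos': array([ 0.6014, -0.0752,  0.1172]), 'contact_force': array([ 0.3475,  0.0408, -1.0059]), 'wrist_torque': array([ 0.02  , -0.0124,  0.0658]), 'width': np.float64(0.0137), 'gripper_force': np.float64(35.0), 'joints': array([-3.0870e-01,  6.6210e-01,  1.5843e+00,  1.0000e-04,  8.9520e-01,
       -1.3170e-01])} yaw -10.144111889565993
```

drive_tool(steps=[[0,0,-0.01,0,0,0,-1],[0,0,-0.02,0,0,0,-1],[0,0,-0.03,0,0,0,-1],[0,0,-0.035,0,0,0,-1],[0,0,-0.035,0,0,0,-1],[0,0,-0.035,0,0,0,-1],[0,0,-0.035,0,0,0,-1],[0,0,-0.035,0,0,0,-1]])

```text
time: 16.25
eef_pos: [0.6019, -0.0755, 0.1174]
ee_rot: [0.801, 0.599, 0.0, 0.001]
contact_force: [3.8, -1.2, -2.3]
width: 0.0137
gripper_force: 35.0
```

```bash
python3 st.py;python3 st.py|cut -c 60-240
```

```text
{'time': np.float64(16.25), 'eef_pos': array([ 0.6019, -0.0755,  0.1174]), 'contact_force': array([ 3.782 , -1.2018, -2.2875]), 'wrist_torque': array([-0.324 , -0.5017,  0.2175]), 'width': np.float64(0.0137), 'gripper_force': np.float64(35.0254), 'joints': array([-3.0880e-01,  6.6210e-01,  1.5837e+00, -2.0000e-04,  8.9450e-01,
       -2.1800e-02])} yaw -16.437105130905703
755,  0.1174]), 'contact_force': array([ 3.782 , -1.2018, -2.2875]), 'wrist_torque': array([-0.324 , -0.5017,  0.2175]), 'width': np.float64(0.0137), 'gripper_force': np.float64(35.
```

Clockwise meets the stop at about 14° (moment and side force rise), so anticlockwise is the free way. I'll turn to about +75° from the start.

drive_tool(steps=[[0,0,0.03,0,0,0,-1],[0,0,0.08,0,0,0,-1],[0,0,0.13,0,0,0,-1],[0,0,0.18,0,0,0,-1],[0,0,0.23,0,0,0,-1],[0,0,0.28,0,0,0,-1],[0,0,0.32,0,0,0,-1],[0,0,0.34,0,0,0,-1]])

```text
time: 17.25
eef_pos: [0.6002, -0.0752, 0.1173]
ee_rot: [0.384, 0.923, -0.0, -0.001]
contact_force: [-0.3, -0.7, 0.5]
width: 0.0133
gripper_force: 35.0
```

drive_tool(steps=[[0,0,0.03,0,0,0,-1],[0,0,0.06,0,0,0,-1],[0,0,0.09,0,0,0,-1],[0,0,0.12,0,0,0,-1],[0,0,0.15,0,0,0,-1],[0,0,0.16,0,0,0,-1],[0,0,0.16,0,0,0,-1],[0,0,0.16,0,0,0,-1]])

```text
time: 18.25
eef_pos: [0.6003, -0.0754, 0.1172]
ee_rot: [0.143, 0.99, -0.0, -0.001]
contact_force: [-2.6, -3.6, 1.9]
width: 0.014
gripper_force: 35.0
```

```bash
python3 st.py; python3 - <<'E'
from h import *
im,d=grab_frame("scene")
cv2.imwrite("pics/turn2.png",cv2.convertScaleAbs(cv2.resize(im[165:240,270:370],None,fx=6,fy=6,interpolation=cv2.INTER_CUBIC),alpha=1.8))
E
```

```text
{'time': np.float64(18.25), 'eef_pos': array([ 0.6003, -0.0754,  0.1172]), 'contact_force': array([-2.5582, -3.6058,  1.884 ]), 'wrist_torque': array([-0.6074,  0.4629,  0.0143]), 'width': np.float64(0.014), 'gripper_force': np.float64(35.0017), 'joints': array([-3.0910e-01,  6.6170e-01,  1.5851e+00, -1.2000e-03,  8.9690e-01,
       -1.5917e+00])} yaw 73.52800733301821
```

View pics/turn2.png

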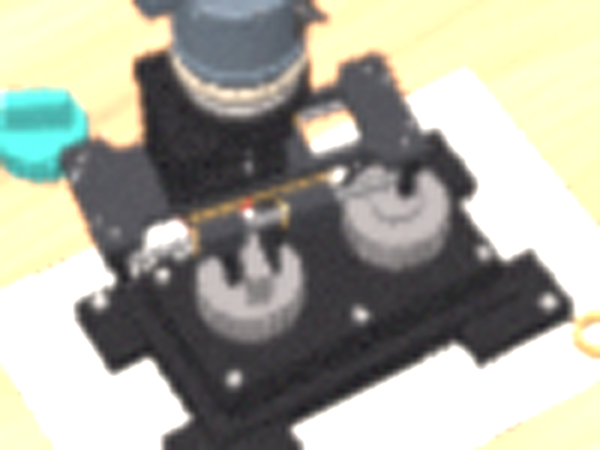

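The bar has turned about 75° with the fingers (bar at (258,275)). A small side load is left over from the stop, so I'll re-grip to take it out, then lift.

drive_tool(steps=[[0,0,0,0,0,0,-0.4],[0,0,0,0,0,0,-0.4],[0,0,0,0,0,0,-0.4],[0,0,0,0,0,0,-0.4],[0,0,0,0,0,0,-1],[0,0,0,0,0,0,-1],[0,0,0,0,0,0,-1],[0,0,0,0,0,0,-1]])

```text
time: 19.3
eef_pos: [0.6014, -0.0757, 0.1173]
ee_rot: [0.143, 0.99, -0.0, 0.0]
contact_force: [-0.5, -1.7, 0.2]
width: 0.0136
gripper_force: 35.0
```

drive_tool(steps=[[0,0,0,0,0,0,-1],[0,0,0,0,0,0,-1],[0,0,0,0,0,0,-1],[0,0,0,0,0,0,-1],[0,0,0,0,0,0.01,-1],[0,0,0,0,0,0.03,-1],[0,0,0,0,0,0.05,-1],[0,0,0,0,0,0.05,-1]])

```text
time: 20.3
eef_pos: [0.6014, -0.0756, 0.1213]
ee_rot: [0.143, 0.99, -0.0, 0.0]
contact_force: [0.2, -5.7, -1.8]
width: 0.0139
gripper_force: 35.0
```

```bash
python3 st.py
```

```text
{'time': np.float64(20.3), 'eef_pos': array([ 0.6014, -0.0756,  0.1213]), 'contact_force': array([ 0.1532, -5.6647, -1.768 ]), 'wrist_torque': array([-0.9424,  0.0304,  0.0047]), 'width': np.float64(0.0139), 'gripper_force': np.float64(34.9974), 'joints': array([-3.0900e-01,  6.5630e-01,  1.5818e+00, -6.0000e-04,  9.0330e-01,
       -1.5925e+00])} yaw 73.56499540811991
```

drive_tool(steps=[[0,0,0,0,-0.007,0,-1],[0,0,0,0,-0.007,0.05,-1],[0,0,0,0,-0.007,0.1,-1],[0,0,0,0,-0.007,0.16,-1],[0,0,0,0,-0.007,0.22,-1],[0,0,0,0,-0.007,0.3,-1],[0,0,0,0,-0.007,0.4,-1],[0,0,0,0,-0.007,0.45,-1]])

```text
time: 21.3
eef_pos: [0.6017, -0.0756, 0.1581]
ee_rot: [0.143, 0.99, 0.0, 0.001]
contact_force: [0.1, 0.3, -0.7]
width: 0.0138
gripper_force: 35.0
```

```bash
python3 st.py
```

```text
{'time': np.float64(21.3), 'eef_pos': array([ 0.6017, -0.0756,  0.1581]), 'contact_force': array([ 0.1098,  0.2618, -0.7344]), 'wrist_torque': array([ 0.0524, -0.0041,  0.0603]), 'width': np.float64(0.0138), 'gripper_force': np.float64(34.9972), 'joints': array([-3.0930e-01,  6.0460e-01,  1.5574e+00,  4.0000e-04,  9.7850e-01,
       -1.5934e+00])} yaw 73.56377745366129
```

The cap is free of the neck, and the force is just its weight. I'll raise it to 10 cm above its seat.

drive_tool(steps=[[0,0,0,0,0,0.1,-1],[0,0,0,0,0,0.25,-1],[0,0,0,0,0,0.4,-1],[0,0,0,0,0,0.55,-1],[0,0,0,0,0,0.66,-1],[0,0,0,0,0,0.72,-1],[0,0,0,0,0,0.73,-1],[0,0,0,0,0,0.73,-1]])

```text
time: 22.3
eef_pos: [0.6011, -0.0757, 0.2153]
ee_rot: [0.143, 0.99, 0.0, -0.0]
contact_force: [0.3, -0.4, -1.2]
width: 0.0133
gripper_force: 35.0
```

```bash
python3 st.py; python3 - <<'E'
from h import *
im,d=grab_frame("scene")
cv2.imwrite("pics/up.png",cv2.convertScaleAbs(cv2.resize(im[145:245,265:385],None,fx=5,fy=5,interpolation=cv2.INTER_CUBIC),alpha=1.8))
E
```

```text
{'time': np.float64(22.3), 'eef_pos': array([ 0.6011, -0.0757,  0.2153]), 'contact_force': array([ 0.3406, -0.4102, -1.164 ]), 'wrist_torque': array([ 0.0185, -0.0386, -0.0082]), 'width': np.float64(0.0133), 'gripper_force': np.float64(34.9972), 'joints': array([-0.3096,  0.5317,  1.5085,  0.    ,  1.1021, -1.5934])} yaw 73.55958554423641
```

View pics/up.png

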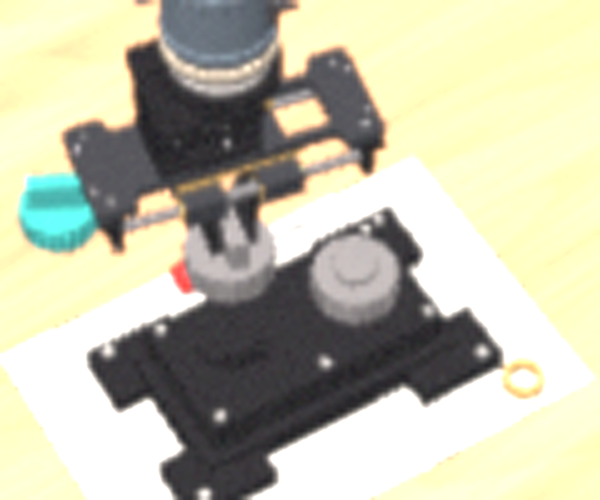

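The cap hangs level in the fingers at (230,260). The dark neck is bare at (235,350), and the round cap at (355,275) is still in place. TCP rise is 98 mm, so I'm handing in.

```bash
python3 -c "
from rig import *
print(job_done())"
```

```text
the job is handed in; nothing more can be done
None
```

The bar cap turned freely anticlockwise (clockwise hit a stop at about 14°), so I turned it about 75° and lifted it off; it is held level about 98 mm above its seat, the round cap is still in place, I moved nothing else, and the job was handed in at about 22 s.

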